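Put the small tub away in the pop-lid box

ROBOT

A 6-joint arm with a two-finger parallel gripper is mounted at the origin on a cart in front of the work surface, level with it; the furniture and walls round the work are solid. World frame = base frame: x ahead of the robot, y to its left, z up, the work surface at z = 0. Lengths are in m, angles in rad, forces in N, time in s.
With the tool pointing down it reaches from about 0.3 to 0.775 m from the base axis. Payload 14.6 kg.
Tool frame: the origin (TCP) lies midway between the tips of the shut fingers; the grasp point (between the pads) lies 19 mm behind it; z points along the fingers, y is the line along which they close (so a half turn about z gives the same grasp; the last joint's range is limited). The gripper opens to 94 mm and grips with 3 to 60 N. Pads are 16 mm wide; open, the fingers measure 119 mm over their backs; the gripper's body (75 mm by 177 mm) begins 78 mm behind the grasp point.
Start: joints at [-1.27, 0.3, 1.521, -0, 1.321, -0.067], TCP at [0.198, -0.513, 0.185] pointing down, gripper open.
Joint ranges: [-3.03, 3.03], [-0.79, 2.21], [0.23, 2.52], [-1.04, 4.18], [0, 3.07], [-2.55, 2.55]. Speed limits (rad/s): [2.22, 2.22, 2.57, 3.14, 3.14, 3.14].

INTERFACE

Orientations are given as [roll, pitch, yaw] about the fixed x, y, z axes, in that order (R = Rz(yaw) Ry(pitch) Rx(roll)).
In Python, from station import ctrl gives the robot as it stands. The module is installed in compiled form; this text tells all that it offers.
- The arm moves only by the tool servo_tool, never from a script. Its argument "plan" is a list of rows, each a list of 7 numbers: the opening in per cent of the stroke, from 0 (shut) to 100 (fully open), then the shift along the tool's x, y, z in m, then the turn, a rotation vector about the tool's x, y, z in rad. A call has exactly 8 rows; each row shifts and turns the commanded pose from where the row before left it, along the tool's axes as they then stand; what a row does not reach is not made up. A row lasts 1/8 s, in which the tool goes at most 62.5 mm and 10.7 degrees, less where a joint would pass 70% of its speed; a pose out of reach is approached as far as the arm can. A call with a gripper value outside its range is refused whole. The fingers move at their own pace and stop on an object; "force" is the grip in N (left out, the last holds). Time passes only in rows, so rows that do not move let the fingers close, or fill a call up. It gives the time, the measured TCP pose, the force, the opening and the grip force at its end, in the units of the state.
- ctrl.get_obs(): the state, without advancing time (a new reading comes with each control period).
- ctrl.camera(name): name is "side" or "top"; returns a dict with "pixels" (420x560x3 uint8, red, green, blue), "z_map" (420x560 float32, m along the optical axis (not along the pixel's ray), 0 where there is no reading), "mtx" (3x3 intrinsics, pixels), "pose" (4x4, takes a point from camera to world coordinates). Camera axes: x right, y up, looking along -z (the intrinsics and any distortion apply to the point x, -y, -z); pixel columns grow to the right and rows downward; lengths in m; the calibration is good to about 2 mm. A picture is of the moment at which its call begins.
- ctrl.hand_in(): hands the job in; it is judged then, once.
The state is a dict: "time_s": time; "qpos": joint angles; "joint_vel": joint speeds; "tau": joint torques, N m; "ee_pos": TCP position; "eef_rot": TCP orientation; "force": force on the tool from outside, world axes, zero at the start; "moment": the same for the moment, N m; "grip_width": finger opening in m; "grip_force": force on a finger pad.
Only numpy, scipy, OpenCV 4.12 (cv2) and the standard library are available. Lean on these libraries where they do the work, as an engineer would, in place of code of your own. Each camera call takes 0.05 s, during which the arm holds its last target. There are 200 camera calls.

TASK

Put the smallest of the three lidded tubs away in the pop-lid storage box: press the steel thumb latch on the front of the box so that its sprung lid pops right open, set the tub down upright on the floor of the box (do not drop it in) and let go, then swing the lid shut and push its front edge down until the latch snaps over it and keeps it shut. Leave the other two tubs where they stand.

Things in the scene. Friction and masses are not known exactly. Their poses are not given: they have to be found in the camera images.
- storage_box: White plastic box with a grey lid, stuck fast to the table by four rubber feet; 132 mm deep (x), 164 mm wide (y), 76 mm high with the lid shut. Origin: centre of its underside, on the table. Its -x side is the front, which faces roughly toward the robot; +y is its left as seen from the robot. Inside 124 mm (x) by 156 mm (y), walls 4 mm, rim 68 mm above the table.
- box_floor (a point): Centre of the box's inner floor, 10 mm above the table, 58 mm below the rim. Same axes as the box.
- lid_hinge (a point): Middle of the lid's hinge axis, along the box's rear top edge: 68 mm behind the box's origin (+x) and 72 mm above the table. Same axes as the box.
- lid (a joint): Angle of the lid about the rear hinge, rad. 0: shut and held by the latch. It can be pushed about 3 mm (0.022 rad) beyond. A spring throws it open to its stop at 1.65 (just past upright) as soon as the latch lets go; it takes about 1.5 N at the front edge to swing it down until it meets the latch's nose (0.09), and about 5 N to push it past the nose.
- lid_front (a point): Point on the lid's upper face, on its centre line, 130 mm from the hinge axis; its z axis is the lid's outward normal. The lid is a grey plate 134 mm long, 166 mm wide, 6 mm thick, its top 4 mm above the hinge axis when shut; a 6 mm bar at the middle of its front edge, 139 mm from the hinge, is what the latch holds.
- latch (a joint): Angle of the thumb latch, rad. 0: at rest, its nose over the lid's bar. Pressing the pad down turns it, up to 0.32; the nose lets go of the bar at about 0.12. It springs back by itself. At rest its steel upright, 44 mm wide, stands 14 mm above the shut lid, 2 to 15 mm in front of the plate's front edge.
- latch_pad (a point): Middle of the upper face of the latch's thumb pad, a level ribbed steel plate 34 mm (x) by 44 mm (y) that juts out from the front of the box, 100 mm in front of the box's origin and 57 mm above the table. The latch lets go when the pad is pressed down about 4 mm (about 4 N); its stop is at 9 mm (6 N).
- small_tub: The tub to put away: the smallest of the three, white with a red press-on lid that does not come off, 61 mm across the lid and 58 mm across the body, 42 mm high, about 0.09 kg. Origin: centre of its underside; z is up. It may stand in any of three places on the table.
- low_tub: Bystander tub with a blue lid, 73 mm across, 47 mm high. Origin: centre of its underside. Not to be moved.
- tall_tub: Bystander tub, all white, 73 mm across, 64 mm high. Origin: centre of its underside. Not to be moved.
Mind the look-alikes: they are no part of the job. What is shaped like the small_tub but brown is not meant.

How it is judged:
By the outcome, as a careful person would: the job done as asked, in the order asked, and still so for the second after the job is handed in, with the robot touching nothing.
It also fails if it takes over 70 s, if anything falls off the work surface, if the arm or the gripper's body presses on something with over 40 N, if the wrist force passes 120 N, or if a joint passes its speed limit or range.

## Working session

There is one attempt and no reset: what is moved stays moved. The work goes in short steps, Python scripts to look and compute and a tool call to move; the robot and the scene stay as the last step left them, time stands still between calls to the robot, and variables do not carry over. Pictures are saved under pics/ and viewed, at most 10 in all, crops included, and the job is handed in when it is done.

Besides the shell and the picture viewer there is one more tool, called after "Request:" as name(argument=value, ...), one argument or row to a line, values as JSON. servo_tool: Moves the arm, as the interface text tells. Its arguments: {"type":"object","properties":{"plan":{"type":"array","items":{"type":"array","items":{"type":"number"}}},"force":{"type":"number"}},"required":["plan"]}

```bash
mkdir -p pics
cat > h.py <<'E'
import numpy as np, cv2
from station import ctrl
def pts(c):
    z=c["z_map"];K=c["mtx"];P=c["pose"];h,w=z.shape
    u,v=np.meshgrid(np.arange(w),np.arange(h))
    p=np.stack([(u-K[0,2])/K[0,0]*z,-(v-K[1,2])/K[1,1]*z,-z,np.ones_like(z)],-1)
    return (p@P.T)[...,:3]
def save(c,n,crop=None,s=1):
    im=c["pixels"][...,::-1]
    if crop: a,b,d,e=crop; im=im[b:e,a:d]
    cv2.imwrite("pics/"+n,cv2.resize(im,None,fx=s,fy=s,interpolation=cv2.INTER_CUBIC))
E
python3 - <<'E'
from h import *
for n in("top","side"):
    c=ctrl.camera(n);save(c,n+"0.png");np.save(n+".npy",pts(c));print(c["mtx"],c["pose"].round(3),c.keys())
print(ctrl.get_obs())
E
```

```text
[[477.08421097   0.         275.64626147]
 [  0.         477.08421097 204.84950783]
 [  0.           0.           1.        ]] [[-0.006  0.994 -0.109  0.405]
 [-1.    -0.007 -0.005 -0.02 ]
 [-0.006  0.109  0.994  1.071]
 [ 0.     0.     0.     1.   ]] dict_keys(['pixels', 'z_map', 'mtx', 'pose'])
[[517.41567423   0.         286.62640757]
 [  0.         517.41567423 205.7371406 ]
 [  0.           0.           1.        ]] [[-0.869  0.284 -0.405 -0.019]
 [-0.495 -0.506  0.707  0.898]
 [-0.005  0.814  0.58   0.856]
 [ 0.     0.     0.     1.   ]] dict_keys(['pixels', 'z_map', 'mtx', 'pose'])
{'time_s': 0.1, 'qpos': array([-1.26959828e+00,  3.00406241e-01,  1.52149932e+00, -9.74054615e-06,
        1.32068800e+00, -6.65770742e-02]), 'joint_vel': array([ 0.00033867, -0.00036869, -0.00253524, -0.00050608,  0.00091998,
       -0.00143972]), 'tau': array([ 1.17676507e-03, -5.32645547e+01, -3.53283548e+01,  7.09357113e-02,
        2.34822108e-02, -3.42755345e-05]), 'ee_pos': array([ 0.19768084, -0.51298463,  0.1849565 ]), 'eef_rot': array([-3.14059334e+00, -5.71741078e-05,  3.67777506e-01]), 'force': array([ 0.36618402,  0.23302094, -0.31830058]), 'moment': array([ 0.02609425, -0.00409001,  0.01933246]), 'grip_force': 0.0, 'grip_width': 0.09396837970799915}
```

View pics/top0.png

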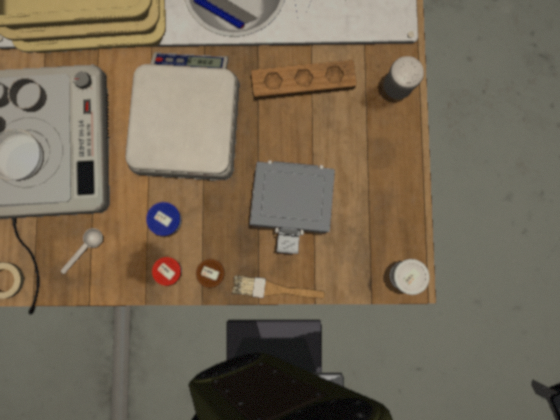

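View pics/side0.png

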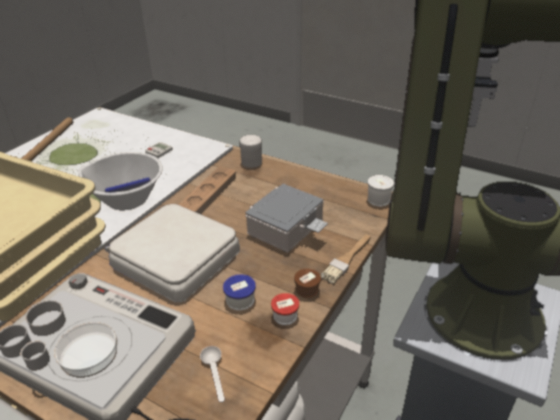

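Candidates (top view): a red-lidded tub at (166,271), a brown look-alike at (210,273), a larger blue-lidded tub at (163,218), and an all-white tub at (408,276). By the description it's the red one at (166,271). The box is at (290,197), with its latch pad at (288,243). Next: a close crop and measurements.

Run:
```python
from h import *
c=ctrl.camera("top");save(c,"crop1.png",(140,150,350,310),3.8)
P=pts(c);hsv=cv2.cvtColor(c["pixels"],cv2.COLOR_RGB2HSV)
for u,v in((166,280),(163,222),(210,281),(405,283),(250,250),(150,290),(288,245),(288,232)):print((u,v),P[v,u].round(4))
Z=P[...,2]
def comp(n,x0,y0,x1,y1,a,b):
    m=np.zeros_like(Z,bool);s=np.s_[y0:y1,x0:x1];m[s]=(Z[s]>a)&(Z[s]<b)
    p=P[m];
    if len(p)<5: print(n,"none");return
    r=cv2.minAreaRect(p[:,:2].astype(np.float32));(cx,cy),rad=cv2.minEnclosingCircle(p[:,:2].astype(np.float32))
    print(n,len(p),"mean",p.mean(0).round(4),"rect",np.round(r[0],4),np.round(r[1],4),round(r[2],2),"circ",round(cx,4),round(cy,4),round(rad,4),"zmed",np.median(p[:,2]).round(4))
comp("red",145,250,190,295,.036,.05)
comp("brown",192,255,230,295,.03,.05)
comp("blue",140,195,185,242,.040,.055)
comp("white",385,250,435,300,.057,.072)
comp("lid",240,155,345,240,.068,.082)
comp("latchup",270,215,310,262,.082,.1)
comp("pad",270,230,310,262,.045,.065)
s=ctrl.camera("side");Q=pts(s)
Z=Q[...,2];P=Q
comp("s lid",240,180,330,250,.068,.082)
comp("s pad",295,210,335,250,.045,.065)
comp("s red",265,285,305,330,.036,.05)
```

```text
(166, 280) [0.3583 0.2212 0.0394]
(163, 222) [0.4822 0.2284 0.0461]
(210, 281) [0.3557 0.1265 0.042 ]
(405, 283) [ 0.35   -0.2837  0.0609]
(250, 250) [0.4216 0.0436 0.0011]
(150, 290) [0.3349 0.2648 0.0028]
(288, 245) [ 0.4308 -0.0403  0.057 ]
(288, 232) [ 0.4567 -0.0399  0.0871]
red 644 mean [0.3784 0.2213 0.0413] rect [0.3786 0.2213] [0.0604 0.0573] 89.76 circ 0.3781 0.2216 0.0307 zmed 0.0414
brown 646 mean [0.3737 0.1275 0.0411] rect [0.3737 0.1272] [0.0597 0.0574] 89.73 circ 0.3739 0.1279 0.0309 zmed 0.0411
blue 906 mean [0.4908 0.2294 0.0461] rect [0.491  0.2294] [0.0719 0.0695] 89.91 circ 0.4911 0.2299 0.0372 zmed 0.0461
white 984 mean [ 0.3643 -0.2962  0.0625] rect [ 0.3646 -0.2959] [0.0721 0.0704] 89.63 circ 0.364 -0.2963 0.037 zmed 0.0624
lid 5142 mean [ 0.5337 -0.0495  0.0761] rect [ 0.5287 -0.0491] [0.1684 0.1536] 83.93 circ 0.5335 -0.0505 0.1062 zmed 0.0761
latchup 72 mean [ 0.456  -0.0422  0.0874] rect [ 0.4569 -0.0423] [0.0416 0.0092] 83.44 circ 0.4536 -0.0419 0.0209 zmed 0.0872
pad 393 mean [ 0.4363 -0.04    0.0566] rect [ 0.4394 -0.0483] [0.047  0.0708] 0.03 circ 0.4436 -0.0483 0.0404 zmed 0.0566
s lid 2147 mean [ 0.5273 -0.0408  0.077 ] rect [ 0.5264 -0.0484] [0.1717 0.157 ] 84.37 circ 0.5302 -0.0497 0.1063 zmed 0.0773
s pad 293 mean [ 0.4435 -0.0348  0.057 ] rect [ 0.4394 -0.0514] [0.1241 0.055 ] 84.1 circ 0.4626 -0.0538 0.0622 zmed 0.0576
s red 530 mean [0.3744 0.2213 0.0419] rect [0.3673 0.207 ] [0.0953 0.0604] 65.07 circ 0.3706 0.2041 0.0492 zmed 0.0419
```

View pics/crop1.png

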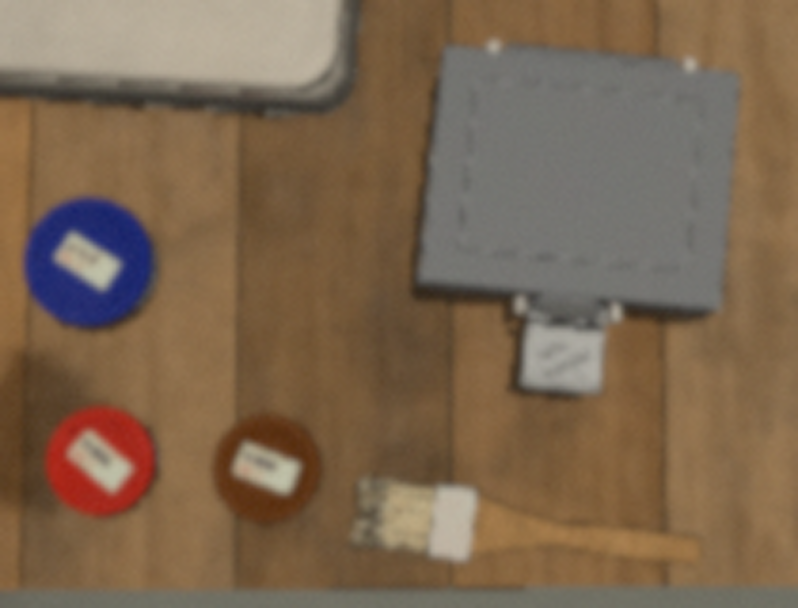

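The crop confirms it: the red-lidded white tub at crop (100,460) is the target. The brown one at (267,468) is the decoy. The brush is clear of the path.

Target is at (0.378, 0.2215). Box origin is about (0.530, -0.050) with yaw -0.106. I'll turn to the box yaw and go to the pad with the fingers shut.

Request:
servo_tool(
  plan=[
    [0, 0, 0, 0, 0, 0, 0.158],
    [0, 0, 0, 0, 0, 0, 0.158],
    [0, 0, 0, 0, 0, 0, 0.158],
    [0, 0.0175, -0.0495, 0, 0, 0, 0],
    [0, 0.0175, -0.0495, 0, 0, 0, 0],
    [0, 0.0175, -0.0495, 0, 0, 0, 0],
    [0, 0.0175, -0.0495, 0, 0, 0, 0],
    [0, 0.0175, -0.0495, 0, 0, 0, 0],
  ],
  force=20,
)

```text
time_s: 1.2
ee_pos: [0.3114, -0.2748, 0.1855]
eef_rot: [3.141, -0.0, -0.106]
force: [0.5, -0.5, -0.5]
grip_width: 0.0174
grip_force: 0.0
```

Request:
servo_tool(
  plan=[
    [0, 0.0175, -0.0495, 0, 0, 0, 0],
    [0, 0.0175, -0.0495, 0, 0, 0, 0],
    [0, 0.0175, -0.0495, 0, 0, 0, 0],
    [0, 0.0175, -0.0495, 0, 0, 0, 0],
    [0, 0.0175, -0.0495, 0, 0, 0, 0],
    [0, 0, 0, 0.04, 0, 0, 0],
    [0, 0, 0, 0.04, 0, 0, 0],
    [0, 0, 0, 0, 0, 0, 0],
  ],
)

```text
time_s: 2.2
ee_pos: [0.4228, -0.0392, 0.1038]
eef_rot: [-3.141, 0.005, -0.106]
force: [-0.9, 0.1, 1.6]
grip_width: 0.0004
grip_force: 0.0
```

Request:
servo_tool(
  plan=[
    [0, 0, 0, 0.02, 0, 0, 0],
    [0, 0, 0, 0.02, 0, 0, 0],
    [0, 0, 0, 0.004, 0, 0, 0],
    [0, 0, 0, 0.003, 0, 0, 0],
    [0, 0, 0, 0.003, 0, 0, 0],
    [0, 0, 0, 0.003, 0, 0, 0],
    [0, 0, 0, 0.003, 0, 0, 0],
    [0, 0, 0, 0, 0, 0, 0],
  ],
)

```text
time_s: 3.2
ee_pos: [0.4241, -0.0395, 0.0493]
eef_rot: [-3.142, 0.0, -0.106]
force: [0.4, 0.0, -0.0]
grip_width: 0.0004
grip_force: 0.0
```

Run:
```python
from h import *
s=ctrl.camera("side");save(s,"side1.png",(200,120,400,280),4);print(ctrl.get_obs()["ee_pos"],ctrl.get_obs()["force"])
```

```text
[ 0.42420701 -0.0395364   0.04941083] [ 0.10185867  0.11474639 -0.25005471]
```

View pics/side1.png

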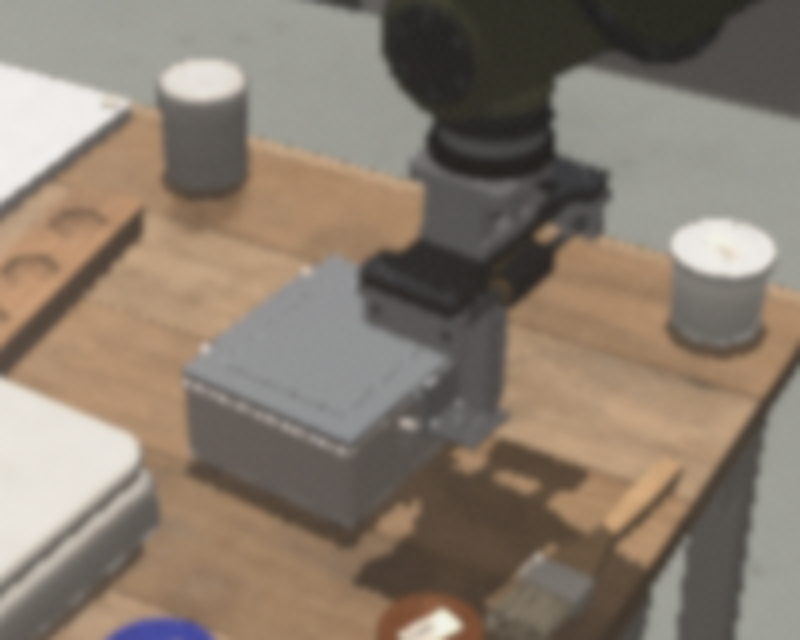

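The lid is still shut, the fingertips appear at crop (480,410) right over the pad at (465,430), and there is no force. I'll check heights with the depth.

Run:
```python
from h import *
s=ctrl.camera("side");P=pts(s)
for v in range(216,234,2):
    print(v,[tuple((P[v,u]*1000).round().astype(int)) for u in range(304,330,4)])
t=ctrl.camera("top");save(t,"top1.png",(210,140,370,260),5)
print(ctrl.get_obs()["force"],ctrl.get_obs()["tau"],ctrl.get_obs()["ee_pos"])
```

```text
216 [(np.int64(466), np.int64(-36), np.int64(74)), (np.int64(453), np.int64(-31), np.int64(82)), (np.int64(450), np.int64(-49), np.int64(71)), (np.int64(428), np.int64(-26), np.int64(94)), (np.int64(418), np.int64(-29), np.int64(96)), (np.int64(415), np.int64(-44), np.int64(87)), (np.int64(454), np.int64(-156), np.int64(1))]
218 [(np.int64(462), np.int64(-27), np.int64(75)), (np.int64(451), np.int64(-27), np.int64(79)), (np.int64(450), np.int64(-49), np.int64(65)), (np.int64(429), np.int64(-28), np.int64(87)), (np.int64(417), np.int64(-26), np.int64(92)), (np.int64(414), np.int64(-44), np.int64(81)), (np.int64(449), np.int64(-146), np.int64(2))]
220 [(np.int64(466), np.int64(-36), np.int64(62)), (np.int64(452), np.int64(-30), np.int64(71)), (np.int64(449), np.int64(-46), np.int64(61)), (np.int64(428), np.int64(-28), np.int64(81)), (np.int64(416), np.int64(-26), np.int64(87)), (np.int64(414), np.int64(-44), np.int64(75)), (np.int64(446), np.int64(-139), np.int64(1))]
222 [(np.int64(464), np.int64(-32), np.int64(58)), (np.int64(451), np.int64(-29), np.int64(65)), (np.int64(445), np.int
[... 1309 characters left out ...]
64(-78), np.int64(1)), (np.int64(424), np.int64(-22), np.int64(55)), (np.int64(415), np.int64(-24), np.int64(57)), (np.int64(436), np.int64(-96), np.int64(0)), (np.int64(426), np.int64(-99), np.int64(2))]
232 [(np.int64(465), np.int64(-35), np.int64(23)), (np.int64(465), np.int64(-58), np.int64(8)), (np.int64(460), np.int64(-71), np.int64(1)), (np.int64(451), np.int64(-76), np.int64(1)), (np.int64(440), np.int64(-78), np.int64(4)), (np.int64(431), np.int64(-85), np.int64(2)), (np.int64(422), np.int64(-91), np.int64(2))]
[-0.70306519 -0.06143314  0.73328661] [-1.66681359e-03 -4.05134761e+01 -2.81913543e+01  1.71890447e-02
 -7.34641613e-02 -3.51346694e-05] [ 0.42429131 -0.03954124  0.04950904]
```

Request:
servo_tool(
  plan=[
    [0, 0, 0, 0.0015, 0, 0, 0],
    [0, 0, 0, 0, 0, 0, 0],
    [0, 0, 0, 0, 0, 0, 0],
    [0, 0, 0, 0, 0, 0, 0],
    [0, 0, 0, 0, 0, 0, 0],
    [0, 0, 0, 0, 0, 0, 0],
    [0, 0, 0, 0, 0, 0, 0],
    [0, 0, 0, 0, 0, 0, 0],
  ],
)

```text
time_s: 4.35
ee_pos: [0.4242, -0.0396, 0.0479]
eef_rot: [3.142, 0.0, -0.106]
force: [1.0, -0.4, -0.3]
grip_width: 0.0005
grip_force: 0.0
```

Run:
```python
from h import *
s=ctrl.camera("side");save(s,"side2.png",(280,160,350,240),8)
P=pts(s);K=s["mtx"];T=np.linalg.inv(s["pose"])
o=ctrl.get_obs();print(o["ee_pos"])
p=T@np.append(o["ee_pos"],1);print(K[0,0]*p[0]/-p[2]+K[0,2],K[1,1]*p[1]/p[2]+K[1,2])
for u in (312,314,316,318,320,322,324):print(u,[int(1000*P[v,u,2]) for v in range(210,232)])
```

```text
[ 0.42425873 -0.03956044  0.04795743]
319.2081275424702 228.3801876019075
312 [86, 88, 84, 81, 77, 74, 73, 69, 67, 60, 62, 60, 58, 57, 60, 56, 57, 59, 58, 55, 1, -2]
314 [86, 80, 79, 73, 72, 70, 67, 60, 60, 81, 79, 56, 58, 58, 59, 58, 55, 56, 59, 56, 57, -1]
316 [111, 110, 107, 102, 98, 98, 92, 90, 87, 84, 81, 75, 58, 55, 58, 57, 58, 58, 56, 58, 57, 55]
318 [114, 110, 105, 104, 103, 98, 93, 95, 87, 88, 84, 82, 68, 58, 56, 58, 57, 57, 57, 56, 57, 57]
320 [115, 112, 112, 108, 104, 101, 98, 92, 91, 90, 86, 80, 81, 57, 60, 59, 60, 60, 56, 57, 54, -1]
322 [112, 110, 106, 103, 100, 97, 94, 92, 87, 84, 81, 78, 75, 70, 54, 55, 57, 55, 56, 0, 2, 0]
324 [107, 107, 102, 98, 98, 93, 84, 84, 83, 75, 74, 70, 58, 58, 57, 58, 59, 0, 2, 3, 1, 1]
```

View pics/side2.png

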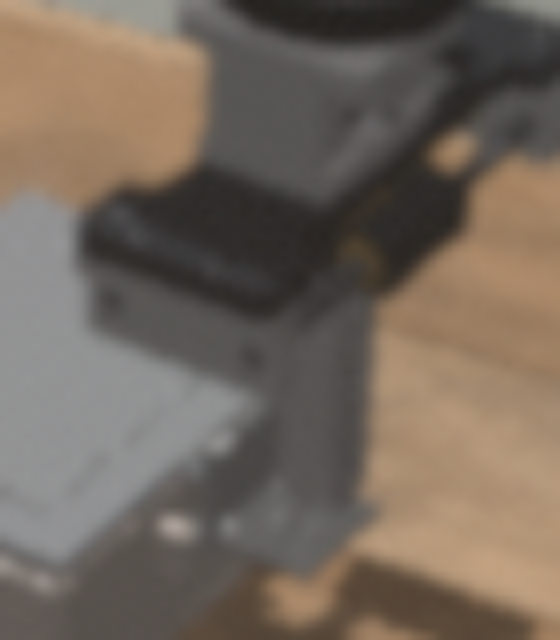

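The fingertip (crop (320,500), about pixel (320,222)) hangs some 13 mm above the pad, so the real tips are shorter than the reported TCP. I'll press on down in guarded steps.

Request:
servo_tool(
  plan=[
    [0, 0, 0, 0.003, 0, 0, 0],
    [0, 0, 0, 0.003, 0, 0, 0],
    [0, 0, 0, 0.002, 0, 0, 0],
    [0, 0, 0, 0.002, 0, 0, 0],
    [0, 0, 0, 0, 0, 0, 0],
    [0, 0, 0, 0, 0, 0, 0],
    [0, 0, 0, 0, 0, 0, 0],
    [0, 0, 0, 0, 0, 0, 0],
  ],
)

```text
time_s: 5.4
ee_pos: [0.4243, -0.0396, 0.038]
eef_rot: [3.142, -0.0, -0.106]
force: [0.1, -0.1, -0.3]
grip_width: 0.0007
grip_force: 0.0
```

Request:
servo_tool(
  plan=[
    [0, 0, 0, 0.001, 0, 0, 0],
    [0, 0, 0, 0.001, 0, 0, 0],
    [0, 0, 0, 0.001, 0, 0, 0],
    [0, 0, 0, 0.001, 0, 0, 0],
    [0, 0, 0, 0, 0, 0, 0],
    [0, 0, 0, 0, 0, 0, 0],
    [0, 0, 0, 0, 0, 0, 0],
    [0, 0, 0, 0, 0, 0, 0],
  ],
)

```text
time_s: 6.4
ee_pos: [0.4242, -0.0395, 0.0339]
eef_rot: [-3.142, 0.0, -0.106]
force: [-2.7, 0.8, 1.9]
grip_width: 0.0006
grip_force: 1.7
```

Request:
servo_tool(
  plan=[
    [0, 0, 0, 0.001, 0, 0, 0],
    [0, 0, 0, 0.001, 0, 0, 0],
    [0, 0, 0, 0.001, 0, 0, 0],
    [0, 0, 0, 0, 0, 0, 0],
    [0, 0, 0, 0, 0, 0, 0],
    [0, 0, 0, 0, 0, 0, 0],
    [0, 0, 0, 0, 0, 0, 0],
    [0, 0, 0, 0, 0, 0, 0],
  ],
)

```text
time_s: 7.4
ee_pos: [0.4241, -0.0395, 0.0309]
eef_rot: [-3.142, 0.0, -0.106]
force: [-4.5, 0.2, 5.4]
grip_width: 0.0005
grip_force: 2.9
```

Run:
```python
from h import *
t=ctrl.camera("side");P=pts(t);Z=P[190:250,240:330]
print("lid-level pts",((Z[...,2]>.07)&(Z[...,2]<.082)).sum(), "high",(P[130:230,230:310,2]>.12).sum())
T=np.linalg.inv(t["pose"]);K=t["mtx"]
save(t,"side3.png",(200,100,400,280),3.3)
```

```text
lid-level pts 218 high 2373
```

View pics/side3.png

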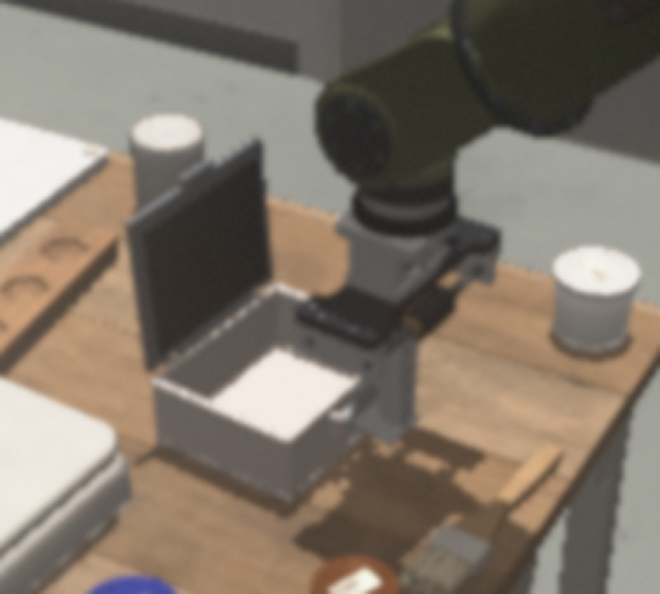

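The lid stands upright (crop (205,250)) and the box is open and empty. Now I'll lift and go over the red tub, opening the fingers to 80 %.

Request:
servo_tool(
  plan=[
    [0, 0, 0, -0.04, 0, 0, 0],
    [0, 0, 0, -0.05, 0, 0, 0],
    [30, 0, 0, -0.04, 0, 0, 0],
    [80, -0.0147, -0.051, 0, 0, 0, 0],
    [80, -0.0147, -0.051, 0, 0, 0, 0],
    [80, -0.0147, -0.051, 0, 0, 0, 0],
    [80, -0.0147, -0.051, 0, 0, 0, 0],
    [80, -0.0147, -0.051, 0, 0, 0, 0],
  ],
)

```text
time_s: 8.45
ee_pos: [0.3781, 0.2238, 0.1612]
eef_rot: [-3.141, -0.002, -0.106]
force: [0.4, 0.3, 0.4]
grip_width: 0.057
grip_force: 0.0
```

Request:
servo_tool(
  plan=[
    [80, 0, 0, 0, 0, 0, -0.15],
    [80, 0, 0, 0, 0, 0, -0.15],
    [80, 0, 0, 0, 0, 0, -0.15],
    [80, 0, 0, 0, 0, 0, -0.15],
    [80, 0, 0, 0.04, 0, 0, 0],
    [80, 0, 0, 0.04, 0, 0, 0],
    [80, 0, 0, 0, 0, 0, 0],
    [80, 0, 0, 0, 0, 0, 0],
  ],
)

```text
time_s: 9.45
ee_pos: [0.379, 0.2222, 0.0824]
eef_rot: [3.142, -0.002, 0.494]
force: [-0.0, 0.7, 0.2]
grip_width: 0.0755
grip_force: 0.0
```

Run:
```python
from h import *
s=ctrl.camera("side");save(s,"side4.png",(220,200,360,340),4.2)
P=pts(s);o=ctrl.get_obs();print(o["ee_pos"],o["eef_rot"],o["grip_width"])
d=np.linalg.norm(P[...,:2]-o["ee_pos"][:2],axis=-1)
m=(d<.075)&(P[...,2]>.046)&(P[...,2]<.14);p=P[m]
# along closing dir
y=o["eef_rot"][2];a=(p[:,:2]-o["ee_pos"][:2])@np.array([np.sin(y),-np.cos(y)])
for lo in np.arange(-.07,.07,.01):
    q=p[(a>=lo)&(a<lo+.01)]
    if len(q):print(round(lo,3),len(q),q[:,2].min().round(3))
t=ctrl.camera("top");Q=pts(t);print("blue/red check",Q[222,163],Q[280,166])
```

```text
[0.37915923 0.22229908 0.08257908] [ 3.14150912e+00 -2.70074312e-03  4.93816872e-01] 0.07513052617739208
-0.06 44 0.115
-0.05 50 0.113
-0.03 3 0.046
-0.02 1 0.047
-0.01 1 0.046
0.0 1 0.046
0.01 1 0.046
0.02 2 0.048
0.03 3 0.047
0.05 1 0.046
blue/red check [0.48229274 0.2286295  0.04523157] [0.35829152 0.22100998 0.04013097]
```

View pics/side4.png

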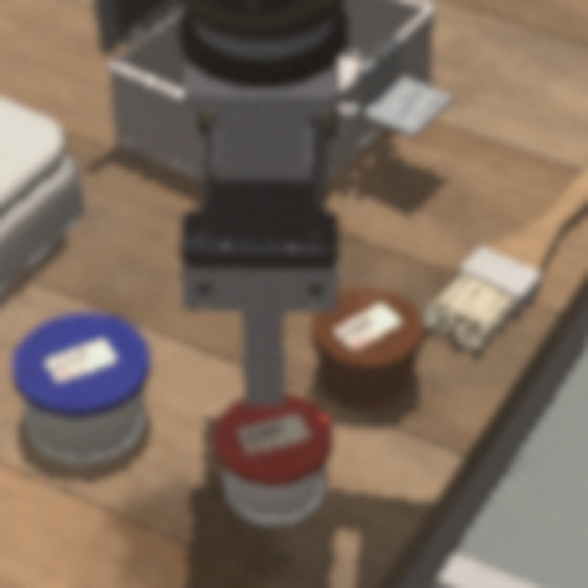

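The fingers hang well above the red tub (crop (275,435)) on both sides, again with the near tip about 25 mm above the reported TCP. Refining the lateral fit before descending.

Run:
```python
from h import *
s=ctrl.camera("side");P=pts(s);o=ctrl.get_obs();y=o["eef_rot"][2];e=o["ee_pos"]
r=P-e;A=r[...,0]*np.sin(y)-r[...,1]*np.cos(y);B=r[...,0]*np.cos(y)+r[...,1]*np.sin(y)
for v in range(274,300,2):
    print(v,[(int(1000*A[v,u]),int(1000*B[v,u]),int(1000*P[v,u,2])) for u in range(276,292,2)])
```

```text
274 [(134, 21, 0), (-50, 7, 171), (-49, 3, 171), (-51, 0, 172), (-50, -4, 171), (-51, -8, 172), (131, -7, 2), (134, -12, 0)]
276 [(127, 21, 0), (-50, 7, 166), (-48, 3, 164), (-51, 0, 167), (-49, -4, 165), (-51, -8, 167), (127, -7, 0), (129, -12, -2)]
278 [(116, 20, 3), (-48, 7, 158), (-49, 3, 160), (-51, 0, 162), (-50, -4, 161), (-49, -8, 160), (119, -7, 0), (121, -12, 0)]
280 [(112, 20, 0), (-50, 7, 156), (-48, 3, 154), (-48, 0, 154), (-48, -4, 154), (-48, -7, 154), (112, -7, 0), (113, -12, 0)]
282 [(108, 20, -2), (-50, 7, 150), (-50, 3, 150), (-49, 0, 149), (-51, -4, 151), (-50, -8, 150), (104, -8, 1), (107, -12, -1)]
284 [(99, 20, 0), (-50, 7, 145), (-51, 3, 146), (-50, 0, 145), (-50, -4, 144), (-51, -8, 146), (102, -8, -2), (97, -12, 2)]
286 [(93, 19, 0), (-50, 7, 139), (-48, 3, 137), (-51, 0, 140), (-50, -4, 140), (-49, -7, 139), (91, -8, 1), (94, -13, 0)]
288 [(86, 19, 0), (-51, 7, 134), (-51, 3, 135), (-50, 0, 134), (-51, -4, 135), (-49, -7, 134), (87, -8, -1), (88, -13, -1)]
290 [(78, 19, 0), (-50, 7, 129), (-50, 3, 128), (-50, 0, 128), (-48, -3, 126), (-51, -7, 130), (79, -8, 0), (74, -13, 5)]
292 [(73, 18, 0), (-49, 8, 121), (-51, 3, 124), (-51, 0, 124), (-50, -3, 123), (-49, -7, 122), (73, -8, 0), (72, -13, 1)]
294 [(67, 18, 0), (-51, 7, 118), (-52, 3, 119), (-50, 0, 117), (-51, -3, 119), (-50, -7, 117), (24, -9, 42), (25, -14, 41)]
296 [(16, 15, 43), (19, 11, 41), (21, 7, 39), (20, 3, 40), (18, -1, 42), (19, -5, 41), (17, -10, 43), (17, -14, 43)]
298 [(10, 15, 43), (14, 11, 40), (12, 7, 41), (14, 2, 40), (12, -1, 42), (11, -5, 43), (15, -10, 39), (12, -14, 43)]
```

Request:
servo_tool(
  plan=[
    [80, 0, 0, 0.025, 0, 0, 0],
    [80, 0, 0, 0.025, 0, 0, 0],
    [80, 0, 0, 0.02, 0, 0, 0],
    [80, 0, 0, 0.01, 0, 0, 0],
    [80, 0, 0, 0, 0, 0, 0],
    [80, 0, 0, 0, 0, 0, 0],
    [80, 0, 0, 0, 0, 0, 0],
    [80, 0, 0, 0, 0, 0, 0],
  ],
)

```text
time_s: 10.6
ee_pos: [0.3784, 0.2219, 0.0013]
eef_rot: [3.142, -0.001, 0.494]
force: [0.1, 0.4, 0.2]
grip_width: 0.0752
grip_force: 0.0
```

Run:
```python
from h import *
s=ctrl.camera("side");P=pts(s);o=ctrl.get_obs();y=o["eef_rot"][2];e=o["ee_pos"];print(e,o["force"])
r=P-e;A=r[...,0]*np.sin(y)-r[...,1]*np.cos(y);B=r[...,0]*np.cos(y)+r[...,1]*np.sin(y)
m=(abs(A+.05)<.005)&(abs(B)<.009)&(P[...,2]<.1)
print(np.sort(P[m][:,2])[:25].round(3))
```

```text
[0.3783019  0.22187394 0.00121893] [-0.7916977   0.19265775 -0.07473486]
[-0.004 -0.002 -0.002 -0.002 -0.002 -0.001 -0.001 -0.001 -0.001 -0.001
 -0.001 -0.    -0.    -0.     0.     0.     0.     0.     0.     0.001
  0.001  0.001  0.001  0.001  0.001]
```

Run:
```python
from h import *
s=ctrl.camera("side");P=pts(s);o=ctrl.get_obs();y=o["eef_rot"][2];e=o["ee_pos"]
r=P-e;A=r[...,0]*np.sin(y)-r[...,1]*np.cos(y);B=r[...,0]*np.cos(y)+r[...,1]*np.sin(y)
m=(abs(A+.05)<.005)&(abs(B)<.009)&(P[...,2]<.1)&(P[...,2]>.008)
print(np.sort(P[m][:,2])[:25].round(3))
```

```text
[0.031 0.031 0.032 0.032 0.033 0.033 0.033 0.033 0.034 0.034 0.035 0.036
 0.036 0.036 0.037 0.037 0.038 0.038 0.038 0.038 0.038 0.039 0.039 0.039
 0.04 ]
```

Request:
servo_tool(
  plan=[
    [80, 0, 0, 0.005, 0, 0, 0],
    [80, 0, 0, 0.004, 0, 0, 0],
    [80, 0, 0, 0.004, 0, 0, 0],
    [80, 0, 0, 0.003, 0, 0, 0],
    [80, 0, 0, 0, 0, 0, 0],
    [80, 0, 0, 0, 0, 0, 0],
    [80, 0, 0, 0, 0, 0, 0],
    [80, 0, 0, 0, 0, 0, 0],
  ],
)

```text
time_s: 11.7
ee_pos: [0.3782, 0.2218, -0.015]
eef_rot: [-3.142, -0.0, 0.494]
force: [0.7, 0.5, 0.7]
grip_width: 0.0751
grip_force: 0.0
```

Request:
servo_tool(
  plan=[
    [50, 0, 0, 0, 0, 0, 0],
    [50, 0, 0, 0, 0, 0, 0],
    [50, 0, 0, 0, 0, 0, 0],
    [50, 0, 0, 0, 0, 0, 0],
    [50, 0, 0, 0, 0, 0, 0],
    [50, 0, 0, 0, 0, 0, 0],
    [50, 0, 0, 0, 0, 0, 0],
    [50, 0, 0, 0, 0, 0, 0],
  ],
  force=20,
)

```text
time_s: 12.7
ee_pos: [0.3782, 0.2219, -0.015]
eef_rot: [-3.142, -0.0, 0.494]
force: [-0.2, 0.2, 1.3]
grip_width: 0.0563
grip_force: 20.0
```

Request:
servo_tool(
  plan=[
    [50, 0, 0, -0.01, 0, 0, 0],
    [50, 0, 0, -0.02, 0, 0, 0],
    [50, 0, 0, -0.03, 0, 0, 0],
    [50, 0, 0, -0.03, 0, 0, 0],
    [50, 0, 0, -0.03, 0, 0, 0],
    [50, 0, 0, 0, 0, 0, 0],
    [50, 0, 0, 0, 0, 0, 0.1],
    [50, 0, 0, 0, 0, 0, 0.1],
  ],
)

```text
time_s: 13.7
ee_pos: [0.3776, 0.2215, 0.1039]
eef_rot: [3.141, 0.002, 0.29]
force: [0.6, 0.0, -1.0]
grip_width: 0.0561
grip_force: 20.0
```

Run:
```python
from h import *
s=ctrl.camera("side");o=ctrl.get_obs();save(s,"side5.png",(200,120,380,330),2.8);print(o["ee_pos"],o["grip_width"],o["grip_force"],o["force"])
```

```text
[0.37762217 0.22152319 0.10393979] 0.05615597643920397 19.99921991409792 [-1.12193619 -0.01394114 -1.27949598]
```

View pics/side5.png

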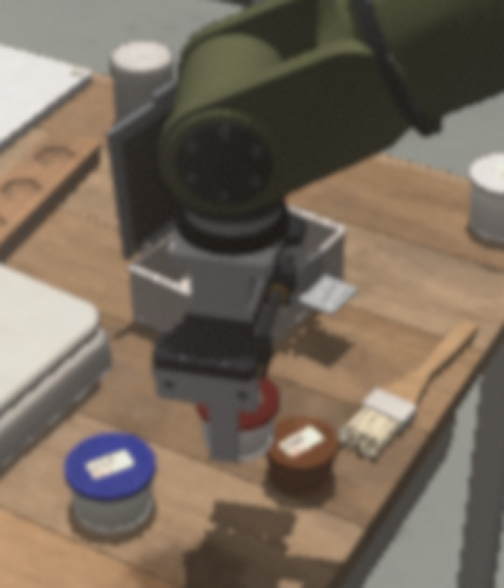

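The tub is held upright and level between the fingers (crop (240,415)), and the neighbours are untouched. Now over the box.

Request:
servo_tool(
  plan=[
    [50, 0, 0, 0, 0, 0, 0.1],
    [50, 0, 0, 0, 0, 0, 0.1],
    [50, 0, 0, 0, 0, 0, 0.1],
    [50, 0, 0, 0, 0, 0, 0.1],
    [50, 0.028, 0.0424, 0, 0, 0, 0],
    [50, 0.028, 0.0424, 0, 0, 0, 0],
    [50, 0.028, 0.0424, 0, 0, 0, 0],
    [50, 0.028, 0.0424, 0, 0, 0, 0],
  ],
)

```text
time_s: 14.75
ee_pos: [0.4717, 0.0397, 0.1041]
eef_rot: [3.141, 0.001, -0.104]
force: [-0.2, 0.8, -0.7]
grip_width: 0.0558
grip_force: 20.0
```

Request:
servo_tool(
  plan=[
    [50, 0.028, 0.0424, 0, 0, 0, 0],
    [50, 0.028, 0.0424, 0, 0, 0, 0],
    [50, 0, 0, 0, 0, 0, 0],
    [50, 0, 0, 0, 0, 0, 0],
    [50, 0, 0, 0.02, 0, 0, 0],
    [50, 0, 0, 0.02, 0, 0, 0],
    [50, 0, 0, 0, 0, 0, 0],
    [50, 0, 0, 0, 0, 0, 0],
  ],
)

```text
time_s: 15.75
ee_pos: [0.5184, -0.0484, 0.0657]
eef_rot: [-3.142, -0.001, -0.105]
force: [-0.1, -0.0, -1.4]
grip_width: 0.0559
grip_force: 20.0
```

Request:
servo_tool(
  plan=[
    [50, 0, 0, 0.015, 0, 0, 0],
    [50, 0, 0, 0.015, 0, 0, 0],
    [50, 0, 0, 0.015, 0, 0, 0],
    [50, 0, 0, 0.01, 0, 0, 0],
    [50, 0, 0, 0.006, 0, 0, 0],
    [50, 0, 0, 0.003, 0, 0, 0],
    [50, 0, 0, 0, 0, 0, 0],
    [50, 0, 0, 0, 0, 0, 0],
  ],
)

```text
time_s: 16.75
ee_pos: [0.5185, -0.049, 0.0013]
eef_rot: [-3.142, -0.001, -0.106]
force: [-0.2, 0.4, -0.7]
grip_width: 0.0558
grip_force: 20.0
```

Request:
servo_tool(
  plan=[
    [50, 0, 0, 0.002, 0, 0, 0],
    [50, 0, 0, 0.001, 0, 0, 0],
    [50, 0, 0, 0.001, 0, 0, 0],
    [50, 0, 0, 0.001, 0, 0, 0],
    [50, 0, 0, 0, 0, 0, 0],
    [50, 0, 0, 0, 0, 0, 0],
    [50, 0, 0, 0, 0, 0, 0],
    [50, 0, 0, 0, 0, 0, 0],
  ],
)

```text
time_s: 17.75
ee_pos: [0.5183, -0.049, -0.004]
eef_rot: [-3.142, -0.0, -0.106]
force: [-0.2, 0.5, -0.8]
grip_width: 0.0562
grip_force: 20.0
```

Now about 1 mm above the floor; inch down until the force rises.

Request:
servo_tool(
  plan=[
    [50, 0, 0, 0.0005, 0, 0, 0],
    [50, 0, 0, 0.0005, 0, 0, 0],
    [50, 0, 0, 0.0005, 0, 0, 0],
    [50, 0, 0, 0, 0, 0, 0],
    [50, 0, 0, 0, 0, 0, 0],
    [50, 0, 0, 0, 0, 0, 0],
    [50, 0, 0, 0, 0, 0, 0],
    [50, 0, 0, 0, 0, 0, 0],
  ],
)

```text
time_s: 18.75
ee_pos: [0.5183, -0.049, -0.0051]
eef_rot: [3.142, -0.0, -0.106]
force: [-3.5, 0.9, 6.5]
grip_width: 0.056
grip_force: 20.0
```

On the floor. Release and rise.

Request:
servo_tool(
  plan=[
    [78, 0, 0, 0, 0, 0, 0],
    [78, 0, 0, 0, 0, 0, 0],
    [78, 0, 0, 0, 0, 0, 0],
    [78, 0, 0, 0, 0, 0, 0],
    [78, 0, 0, -0.01, 0, 0, 0],
    [78, 0, 0, -0.02, 0, 0, 0],
    [78, 0, 0, -0.03, 0, 0, 0],
    [78, 0, 0, -0.04, 0, 0, 0],
  ],
)

```text
time_s: 19.75
ee_pos: [0.5179, -0.0489, 0.0956]
eef_rot: [-3.142, 0.001, -0.106]
force: [-0.1, -0.6, -0.1]
grip_width: 0.0731
grip_force: 0.0
```

Request:
servo_tool(
  plan=[
    [78, 0, 0, -0.03, 0, 0, 0],
    [50, 0, 0, -0.04, 0, 0, 0],
    [0, 0, 0, -0.045, 0, 0, 0],
    [0, 0, 0, -0.04, 0, 0, 0],
    [0, 0.04, 0, 0, 0, 0, 0],
    [0, 0.04, 0, 0, 0, 0, 0],
    [0, 0.042, 0, 0, 0, 0, 0],
    [0, 0, 0, 0, 0, 0, 0],
  ],
)

```text
time_s: 20.75
ee_pos: [0.6406, -0.062, 0.2481]
eef_rot: [-3.141, 0.002, -0.106]
force: [0.1, 0.1, -0.2]
grip_width: 0.0069
grip_force: 0.0
```

Run:
```python
from h import *
o=ctrl.get_obs();print(o["ee_pos"],o["eef_rot"],o["grip_width"])
s=ctrl.camera("side");t=ctrl.camera("top");a=s["pixels"][100:280,200:400];P=pts(t)
save(s,"side6.png",(210,90,360,270),3)
Q=pts(s);R=np.array([[.9944,.1058],[-.1058,.9944]])
for n,p in(("top",P),("side",Q)):
    b=(p[...,:2]-[.530,-.050])@np.array([[.9944,.1058],[-.1058,.9944]])
    m=(abs(b[...,0]+.012)<.04)&(abs(b[...,1])<.04)&(p[...,2]>.045)&(p[...,2]<.06);print(n,m.sum(),b[m].mean(0),p[m][:,2].mean())
    m=(b[...,0]>.04)&(b[...,0]<.09)&(abs(b[...,1])<.08)&(p[...,2]>.195)&(p[...,2]<.225);print("lidtop",m.sum(),b[m].mean(0),p[m].max(0))
th=np.linspace(1.65,-.02,25);r=.126*np.ones(25);r=np.linspace(.116,.124,25)
x=.068-r*np.cos(th)+.004*np.sin(th)+.008;z=.072+r*np.sin(th)+.004*np.cos(th)-.0205
print(np.c_[th,x,z].round(3)[[0,-1]]);print(np.c_[np.diff(x),-np.diff(z)].round(4).tolist())
```

```text
[ 0.64059903 -0.0620291   0.24814346] [-3.14147674e+00  1.96979764e-03 -1.06194746e-01] 0.00694369464931068
top 0 [nan nan] nan<stdin>:8: RuntimeWarning: Mean of empty slice.
  ret = um.true_divide(
  ret = ret.dtype.type(ret / rcount)
<stdin>:9: RuntimeWarning: Mean of empty slice.
Traceback (most recent call last):
ValueError: zero-size array to reduction operation maximum which has no identity
```

View pics/side6.png

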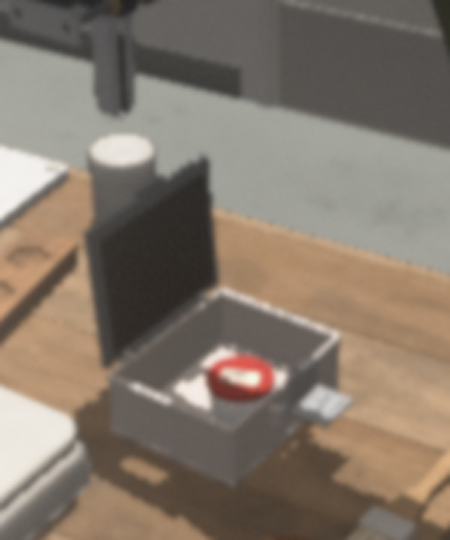

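The tub sits upright on the box floor (crop (240,378)), the lid is upright, and the shut fingers are above and behind it (crop (115,80)). Next: the closing arc.

Run:
```python
from h import *
s=ctrl.camera("side");p=pts(s)
b=(p[...,:2]-[.530,-.050])@np.array([[.9944,.1058],[-.1058,.9944]])
for z in(.1,.13,.16,.19,.205):
    m=(b[...,0]>.04)&(b[...,0]<.1)&(abs(b[...,1])<.06)&(abs(p[...,2]-z)<.006);print(z,m.sum(),np.median(b[m],0).round(4))
m=(b[...,0]>.08)&(b[...,0]<.14)&(abs(b[...,1])<.03)&(p[...,2]>.22)&(p[...,2]<.3);print("tip",np.sort(p[m][:,2])[:12].round(3),b[m].min(0),b[m].max(0))
th=np.linspace(1.65,-.02,25);r=np.linspace(.116,.124,25)
x=.068-r*np.cos(th)+.004*np.sin(th)+.008;z=.072+r*np.sin(th)+.004*np.cos(th)-.0205
print(np.c_[th,x,z].round(3)[[0,-1]]);print(np.c_[np.diff(x),-np.diff(z)].round(4).tolist())
```

```text
0.1 115 [0.0659 0.0012]
0.13 115 [0.0682 0.0009]
0.16 126 [0.0709 0.0043]
0.19 151 [ 0.0737 -0.0019]
0.205 124 [0.0778 0.0028]
tip [0.27  0.272 0.273 0.273 0.273 0.273 0.273 0.274 0.275 0.276 0.276 0.276] [ 0.09504624 -0.01085106] [0.11805395 0.01611919]
[[ 1.65   0.089  0.167]
 [-0.02  -0.048  0.053]]
[[-0.008, -0.001], [-0.0081, -0.0004], [-0.0081, 0.0002], [-0.0081, 0.0007], [-0.0081, 0.0013], [-0.008, 0.0019], [-0.0079, 0.0024], [-0.0077, 0.003], [-0.0075, 0.0035], [-0.0073, 0.004], [-0.007, 0.0046], [-0.0067, 0.005], [-0.0063, 0.0055], [-0.0059, 0.006], [-0.0055, 0.0064], [-0.0051, 0.0068], [-0.0046, 0.0071], [-0.0041, 0.0074], [-0.0036, 0.0077], [-0.003, 0.008], [-0.0025, 0.0082], [-0.0019, 0.0084], [-0.0013, 0.0085], [-0.0007, 0.0086]]
```

Request:
servo_tool(
  plan=[
    [0, 0, 0, 0.025, 0, 0, 0],
    [0, 0, 0, 0.025, 0, 0, 0],
    [0, 0, 0, 0.025, 0, 0, 0],
    [0, 0, 0, 0.006, 0, 0, 0],
    [0, -0.008, 0, 0, 0, 0, 0],
    [0, -0.007, 0, 0, 0, 0, 0],
    [0, -0.007, 0, 0, 0, 0, 0],
    [0, 0, 0, 0, 0, 0, 0],
  ],
)

```text
time_s: 21.9
ee_pos: [0.6176, -0.0595, 0.1692]
eef_rot: [3.142, -0.001, -0.106]
force: [1.4, -0.8, 0.6]
grip_width: 0.0006
grip_force: 0.4
```

Request:
servo_tool(
  plan=[
    [0, -0.008, 0, -0.001, 0, 0, 0],
    [0, -0.0081, 0, -0.0004, 0, 0, 0],
    [0, -0.0081, 0, 0.0002, 0, 0, 0],
    [0, -0.0081, 0, 0.0007, 0, 0, 0],
    [0, -0.0081, 0, 0.0013, 0, 0, 0],
    [0, -0.008, 0, 0.0019, 0, 0, 0],
    [0, -0.0079, 0, 0.0024, 0, 0, 0],
    [0, -0.0077, 0, 0.003, 0, 0, 0],
  ],
)

```text
time_s: 22.9
ee_pos: [0.5536, -0.0527, 0.1602]
eef_rot: [3.142, -0.0, -0.106]
force: [0.1, -0.7, 0.3]
grip_width: 0.0008
grip_force: 0.5
```

Request:
servo_tool(
  plan=[
    [0, -0.0075, 0, 0.0035, 0, 0, 0],
    [0, -0.0073, 0, 0.004, 0, 0, 0],
    [0, -0.007, 0, 0.0046, 0, 0, 0],
    [0, -0.0067, 0, 0.005, 0, 0, 0],
    [0, -0.0063, 0, 0.0055, 0, 0, 0],
    [0, -0.0059, 0, 0.006, 0, 0, 0],
    [0, -0.0055, 0, 0.0064, 0, 0, 0],
    [0, -0.0051, 0, 0.0068, 0, 0, 0],
  ],
)

```text
time_s: 23.9
ee_pos: [0.5027, -0.0473, 0.1181]
eef_rot: [3.142, -0.0, -0.106]
force: [1.5, 0.4, 0.6]
grip_width: 0.0003
grip_force: 0.5
```

Request:
servo_tool(
  plan=[
    [0, -0.0046, 0, 0.0071, 0, 0, 0],
    [0, -0.0041, 0, 0.0074, 0, 0, 0],
    [0, -0.0036, 0, 0.0077, 0, 0, 0],
    [0, -0.003, 0, 0.008, 0, 0, 0],
    [0, -0.0025, 0, 0.0082, 0, 0, 0],
    [0, -0.0019, 0, 0.0084, 0, 0, 0],
    [0, -0.0013, 0, 0.004, 0, 0, 0],
    [0, 0, 0, 0, 0, 0, 0],
  ],
)

```text
time_s: 24.9
ee_pos: [0.4821, -0.0451, 0.0676]
eef_rot: [-3.142, 0.0, -0.106]
force: [1.1, -0.2, 0.8]
grip_width: 0.0006
grip_force: 0.5
```

Run:
```python
from h import *
s=ctrl.camera("side");p=pts(s);o=ctrl.get_obs();print(o["ee_pos"],o["force"])
b=(p[...,:2]-[.530,-.050])@np.array([[.9944,.1058],[-.1058,.9944]])
m=(abs(b[...,0])<.064)&(b[...,1]>.03)&(b[...,1]<.075)&(p[...,2]>.05)&(p[...,2]<.12)
k=np.polyfit(b[m][:,0],p[m][:,2],1);print(m.sum(),"angle",-np.arctan(k[0]),"z at 0",k[1])
```

```text
[ 0.48213809 -0.0451066   0.06777259] [-0.13985521  0.24985625  0.99757591]
523 angle 0.05477452452074278 z at 0 0.08300230681541781
```

Request:
servo_tool(
  plan=[
    [0, 0, 0, 0.003, 0, 0, 0],
    [0, 0, 0, 0.003, 0, 0, 0],
    [0, 0, 0, 0.002, 0, 0, 0],
    [0, 0, 0, 0.002, 0, 0, 0],
    [0, 0, 0, 0.001, 0, 0, 0],
    [0, 0, 0, 0.001, 0, 0, 0],
    [0, 0, 0, 0, 0, 0, 0],
    [0, 0, 0, 0, 0, 0, 0],
  ],
)

```text
time_s: 25.95
ee_pos: [0.4821, -0.0451, 0.0558]
eef_rot: [-3.142, 0.0, -0.106]
force: [-1.3, -0.3, 1.4]
grip_width: 0.0005
grip_force: 0.6
```

Request:
servo_tool(
  plan=[
    [0, 0, 0, 0.001, 0, 0, 0],
    [0, 0, 0, 0.001, 0, 0, 0],
    [0, 0, 0, 0.0005, 0, 0, 0],
    [0, 0, 0, 0, 0, 0, 0],
    [0, 0, 0, 0, 0, 0, 0],
    [0, 0, 0, 0, 0, 0, 0],
    [0, 0, 0, 0, 0, 0, 0],
    [0, 0, 0, 0, 0, 0, 0],
  ],
)

```text
time_s: 26.95
ee_pos: [0.4822, -0.0451, 0.0533]
eef_rot: [3.142, -0.0, -0.106]
force: [-1.5, 0.4, 4.7]
grip_width: 0.0009
grip_force: 2.3
```

Request:
servo_tool(
  plan=[
    [0, 0, 0, 0.0005, 0, 0, 0],
    [0, 0, 0, 0.0005, 0, 0, 0],
    [0, 0, 0, 0, 0, 0, 0],
    [0, 0, 0, 0, 0, 0, 0],
    [0, 0, 0, -0.002, 0, 0, 0],
    [0, 0, 0, -0.003, 0, 0, 0],
    [0, 0, 0, -0.004, 0, 0, 0],
    [0, 0, 0, 0, 0, 0, 0],
  ],
)

```text
time_s: 27.95
ee_pos: [0.4823, -0.0451, 0.0615]
eef_rot: [3.142, -0.0, -0.106]
force: [-0.2, 0.2, -0.4]
grip_width: 0.0009
grip_force: 0.0
```

Run:
```python
from h import *
s=ctrl.camera("side");p=pts(s);o=ctrl.get_obs();print(o["ee_pos"],o["force"])
b=(p[...,:2]-[.530,-.050])@np.array([[.9944,.1058],[-.1058,.9944]])
m=(abs(b[...,0])<.06)&(b[...,1]>.03)&(b[...,1]<.075)&(p[...,2]>.065)&(p[...,2]<.12)
k=np.polyfit(b[m][:,0],p[m][:,2],1);print(m.sum(),"angle",-np.arctan(k[0]),"z at 0",k[1])
save(s,"side7.png",(220,140,360,270),4.5)
```

```text
[ 0.4821855  -0.0451272   0.06127607] [ 0.270062    0.55668889 -0.38176963]
513 angle -0.001848133459192701 z at 0 0.0775820753680266
```

View pics/side7.png

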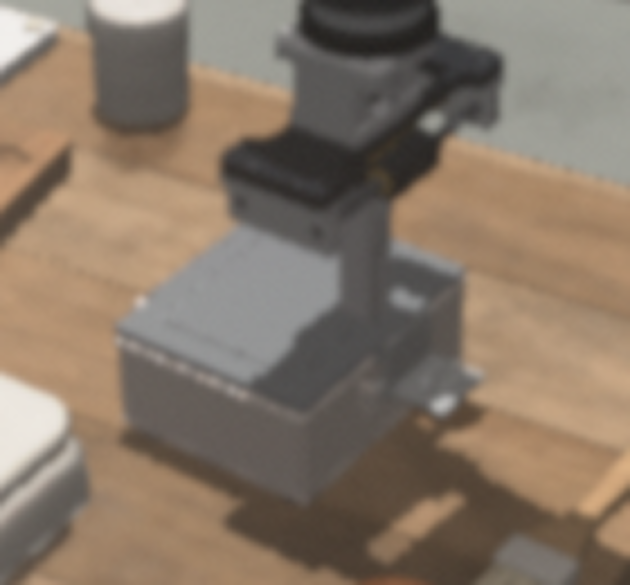

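The lid lies flat and shut (crop (270,330)) with the fingers backed off it, so the latch is holding it. I'll rise clear, verify and hand in.

Request:
servo_tool(
  plan=[
    [0, 0, 0, -0.03, 0, 0, 0],
    [0, 0, 0, -0.04, 0, 0, 0],
    [0, 0, 0, -0.04, 0, 0, 0],
    [0, 0, 0, -0.04, 0, 0, 0],
    [0, 0, 0, 0, 0, 0, 0],
    [0, 0, 0, 0, 0, 0, 0],
    [0, 0, 0, 0, 0, 0, 0],
    [0, 0, 0, 0, 0, 0, 0],
  ],
)

```text
time_s: 29.0
ee_pos: [0.4819, -0.0451, 0.2104]
eef_rot: [-3.141, 0.001, -0.106]
force: [-1.0, 0.5, -0.5]
grip_width: 0.0004
grip_force: 0.0
```

Run:
```python
from h import *
s=ctrl.camera("side");p=pts(s);o=ctrl.get_obs();print(o["ee_pos"],o["force"],o["time_s"])
b=(p[...,:2]-[.530,-.050])@np.array([[.9944,.1058],[-.1058,.9944]])
m=(abs(b[...,0])<.06)&(b[...,1]>.03)&(b[...,1]<.075)&(p[...,2]>.065)&(p[...,2]<.12)
a=-np.arctan(np.polyfit(b[m][:,0],p[m][:,2],1)[0]);print(m.sum(),"angle",a)
if m.sum()>300 and abs(a)<.02 and o["ee_pos"][2]>.18: print(ctrl.hand_in())
```

```text
[ 0.48199638 -0.04510119  0.21065418] [-0.65772723 -0.25693897  0.06461596] 29.05
515 angle 0.00015253201046987408
the job is handed in; nothing more can be done
None
```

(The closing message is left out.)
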